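# Slide a sand core along the rail into the corner nest

## Task

Push the loose C-shaped sand core flat against the aluminium rail of the bench fixture, well short of the blue pocket, then keep it pinned to the rail and slide it along into the corner pocket until it sits flush against both the rail and the end stop. Its edges crumble, so do not pick it up or tip it: only push it with the fingertips, flat on the plate. Leave everything else where it stands, and finish with the fingers clear of it.

Things in the scene. Friction and masses are not known exactly. Their poses are not given: they have to be found in the camera images.
- fixture: Bench fixture, fixed, immovable. Origin on the plate's underside; x points across the plate to the rail, y along the rail to the pocket, z up. Pale grey plate x -85 to +85, y -190 to +150 mm, 12 mm thick (top z = 12). Rail along its +x edge, blue end stop at its +y end, blue keeper block: all 28 mm above the plate (top z = 40). The pocket is the 55 mm wide corner between rail, stop and keeper.
- rail_face (a point): Point on the top inner edge of the aluminium rail (20 mm thick), midway along. The rail's flat inner face is at fixture x = +60 mm and runs the plate's whole length, y -190 to +150. Axes as the fixture's.
- stop_face (a point): Top of the inner corner where the blue end stop meets the rail, fixture x = +60, y = +125 mm. The stop's flat face is at y = +125, from x = -25 to the rail. Axes as the fixture's.
- keeper_mouth (a point): Top of the blue keeper block's corner at the pocket's mouth, fixture x = +5, y = +106 mm. The keeper spans x -15 to +5, y +106 to the stop. The 50 mm wide core passes between keeper and rail (55 mm) only if straight and close to the rail. Axes as the fixture's.
- pocket (a point): Where the core's origin lies when it is fully home: on the plate's top, at fixture x = +35, y = +75, z = +12 mm. The core then points as the fixture does. Axes as the fixture's.
- core: Loose ochre C-shaped sand core, about 0.2 kg, flat on the plate, short of the pocket, about 40 to 70 mm off the rail, turned up to 23 degrees. Outline 50 mm (x) by 100 mm (y), 30 mm high; origin at that outline's centre, on the underside; x to the rail, y to the pocket, z up. The +x side is straight and flat. Lugs on its -x side at y -50 to -26 and y +20 to +50, a notch between.
- notch (a point): Top edge of the notch's flat floor, midway, at core x = -7, y = -3, z = +30 mm. The notch (x -25 to -7, y -26 to +20, full height) is open to -x and lies about oppopoint the centre of mass. Fingertips up to 40 mm broad fit in it; a broad push keeps the core from swinging. They can press the core to the rail (+x) and push the lug at y = +20 along (+y).. Axes as the core's.
- plug_gauge: bystander: steel plug gauge with black grip, 22 mm diameter, 55 mm tall, standing upright on the fixture plate on the robot's side of the keeper block; origin at centre of its underside
- glue_jar: bystander: orange jar with a white cap, 60 mm diameter, 85 mm tall, on the bench to the left; origin at centre of underside
- brush: bystander: hand brush lying on the bench far left, about 200 mm long; origin under its middle
- ring_core: bystander: ochre sand ring, 64 mm outer and 32 mm inner diameter, 25 mm high, on the bench to the near left; origin at centre of underside
- housing_core: bystander: brown cored sand block, 100 x 85 x 75 mm, on the bench to the right; origin at centre of underside
- bar_core: bystander: flat ochre sand bar 90 x 35 x 22 mm with two dark round marks, on the bench to the near right; origin at centre of underside
- scraper: bystander: metal scraper lying on the bench far right, about 280 mm long; origin under its middle
Mind the look-alikes: they are no part of the job. Leave any red or turquoise look-alike of the core alone.

How it is judged:
By the outcome, as a careful person would: the job done as asked, in the order asked, and still so for the second after the job is handed in, with the robot touching nothing.
It also fails if it takes over 45 s, if anything falls off the work surface, if the arm or the gripper's body presses on something with over 40 N, if the wrist force passes 120 N, or if a joint passes its speed limit or range.

## Robot

A 6-joint arm with a two-finger parallel gripper is mounted at the origin on the work surface. World frame = base frame: x ahead of the robot, y to its left, z up, the work surface at z = 0. Lengths are in m, angles in rad, forces in N, time in s.
With the tool pointing down it reaches from about 0.375 to 0.975 m from the base axis. Payload 3.8 kg.
Tool frame: the origin (TCP) lies midway between the tips of the shut fingers; the grasp point (between the pads) lies 19 mm behind it; z points along the fingers, y is the line along which they close (so a half turn about z gives the same grasp; the last joint's range is limited). The gripper opens to 85 mm and grips with 20 to 120 N. Pads are 22 mm wide; open, the fingers measure 114 mm over their backs; the gripper's body (76 mm by 85 mm) begins 54 mm behind the grasp point. The pads swing forward as they close: fully open they stand 13 mm farther back than shut.
Start: joints at [-1.323, 0.264, 1.604, -0, 1.274, -0.037], TCP at [0.19, -0.648, 0.202] pointing down, gripper open.
Joint ranges: [-2.63, 2.63], [-0.94, 2.18], [0.31, 2.57], [-1.31, 4.45], [0, 2.66], [-2.55, 2.55]. Speed limits (rad/s): [2.57, 2.57, 3.14, 3.14, 3.14, 3.14].

## Interface

Orientations are given as a rotation vector (axis times angle).
In Python, from workcell import status, read_camera, workorder, masks_of gives the robot as it stands.
- The arm moves only by the tool drive_tool, never from a script. Its argument "rows" is a list of rows, each a list of 7 numbers: the turn, a rotation vector about the tool's x, y, z in degrees, then the shift along the tool's x, y, z in m, then the opening, from 0 (shut) to 1 (fully open). In form: [[ax, ay, az, tx, ty, tz, claw], ...]. A call has 1 to 8 rows; each row shifts and turns the commanded pose from where the row before left it, along the tool's axes as they then stand; what a row does not reach is not made up. A row lasts 1/12 s, in which the tool goes at most 41.7 mm and 7.16 degrees, less where a joint would pass 70% of its speed; a pose out of reach is approached as far as the arm can. A call is refused whole if a number of a shift passes 0.0417 or a number of a turn 7.16, either way. A call with a gripper value outside its range is refused whole. The fingers move at their own pace and stop on an object; "force" is the grip in N (left out, the last holds). Time passes only in rows, so rows that do not move let the fingers close. It gives the time, the measured TCP pose, the force, the opening and the grip force at its end, in the units of the state.
- status.read_state(): the state, without advancing time (a new reading comes with each control period).
- read_camera(name): name is "scene" or "side" or "wrist"; returns a dict with "color" (420x560x3 uint8, red, green, blue), "intrinsics" (3x3 intrinsics, pixels), "world_from_camera" (4x4, takes a point from camera to world coordinates); the wrist camera has in their place "mount" (4x4, takes a point from camera to tool coordinates, whose origin is the TCP and whose axes are the flange's). Camera axes: x right, y up, looking along -z (the intrinsics and any distortion apply to the point x, -y, -z); pixel columns grow to the right and rows downward; lengths in m; the calibration is good to about 2 mm. The wrist camera is an equidistant fisheye: a pixel r from the principal point sees the ray r / f radians off the axis. A picture is of the moment at which its call begins: read the wrist's pose just before it. There is no depth.
- workorder.finish_job(): hands the job in; it is judged then, once.
Trained networks look in a picture, given as the dict that the camera call returned (one of the last four; its "shot" number tells which), for a name from the list of things; names that differ only in an ending like _2 or _b are one class to them, and where a whole thing is asked for, a point or a joint stands for the part that bears it (a point fixed in the world has none). Each returns a list of dicts, best first, with "score" (0 to 1); they miss things now and then, are a little off and sometimes report something else, mostly with a low value. They report only what shows in the picture. A call takes as long as a camera call. They do not tell look-alikes from the thing itself.
- masks_of(picture, name): "mask" (420x560 bool, what is visible of it) and "bbox" ([left, top, right, bottom] in pixels, round what is visible of it).
The state is a dict: "time": time; "q": joint angles; "joint_vel": joint speeds; "joint_torque": joint torques, N m; "tool_pos": TCP position; "tcp_rot": TCP orientation; "wrist_force": force on the tool from outside, world axes, zero at the start; "torque": the same for the moment, N m; "width": opening from 0.0 (shut) to 1.0 (fully open); "grip_force": force on a finger pad.
Only numpy, scipy, OpenCV 4.12 (cv2) and the standard library are available. Lean on these libraries where they do the work, as an engineer would, in place of code of your own. Each camera call takes 0.05 s, during which the arm holds its last target. There are 200 camera calls.

## Working session

There is one attempt and no reset: what is moved stays moved. The work goes in short steps, Python scripts to look and compute and a tool call to move; the robot and the scene stay as the last step left them, time stands still between calls to the robot, and variables do not carry over. Pictures are saved under pics/ and viewed, at most 10 in all, crops included, and the job is handed in when it is done.

Besides the shell and the picture viewer there is one more tool, called after "Call:" as a command line: name --pt "numbers of a row" for each row, then --argument value for the rest. drive_tool: Moves the arm, as the interface text tells. Its arguments: {"type":"object","properties":{"rows":{"type":"array"},"force":{"type":"number"}},"required":["rows"]}

```bash
mkdir -p pics; ls; python3 - <<'E'
from workcell import status, read_camera, masks_of
import cv2,pickle
print(status.read_state())
d={}
for n in ("scene","side"):
    p=read_camera(n); d[n]=p
    cv2.imwrite(f"pics/{n}0.png",p["color"][:,:,::-1])
    print(n,p["intrinsics"],p["world_from_camera"],[k for k in p])
    for o in ("core","fixture","plug_gauge"):
        for m in masks_of(p,o): print(o,m["score"],m["bbox"])
pickle.dump(d,open("d0.pkl","wb"))
E
```

```text
pics
{'time': 0.0, 'q': array([-1.32289635e+00,  2.64784281e-01,  1.60538404e+00, -2.87952070e-06,
        1.27369988e+00, -3.69218729e-02]), 'joint_vel': array([ 0.00087764, -0.0001305 ,  0.00077469,  0.00057639, -0.00169097,
       -0.00106025]), 'joint_torque': array([-8.05850741e-04, -5.15116847e+01, -3.67309391e+01, -1.03703705e-04,
        1.29437810e-02, -1.03398020e-05]), 'tool_pos': array([ 0.18945184, -0.64703167,  0.20093571]), 'tcp_rot': array([-3.10754942e+00, -4.45566564e-01,  3.80388811e-04]), 'wrist_force': array([ 0.25114817, -0.25229797, -0.47711165]), 'torque': array([ 0.03222373,  0.06105746, -0.02736001]), 'grip_force': 0.0, 'width': 1.0000165286424048}
scene [[472.82079606   0.         272.57665806]
 [  0.         472.82079606 212.71130531]
 [  0.           0.           1.        ]] [[-7.08704585e-01 -4.50650868e-01  5.42818207e-01  1.11534005e+00]
 [ 7.05505194e-01 -4.53218932e-01  5.44844033e-01  5.89214417e-01]
 [ 4.81050843e-04  7.69094529e-01  6.39134864e-01  7.75551979e-01]
 [ 0.00000000e+00  0.00000000e+00  0.00000000e+00  1.00000000e+00]] ['color', 'intr
[... 221 characters left out ...]
3, 164.4, 213.0]
plug_gauge 0.54 [298.7, 209.0, 307.2, 234.2]
plug_gauge 0.46 [216.7, 197.3, 262.8, 229.1]
side [[496.5811916    0.         285.09844543]
 [  0.         496.5811916  200.3539036 ]
 [  0.           0.           1.        ]] [[-0.99882727  0.03163451 -0.03665157  0.47311079]
 [-0.04811344 -0.73301043  0.67851368  0.98424204]
 [-0.00540153  0.6794814   0.73367285  1.14576919]
 [ 0.          0.          0.          1.        ]] ['color', 'intrinsics', 'world_from_camera', 'shot']
core 0.85 [271.1, 170.8, 302.4, 203.0]
core 0.63 [343.7, 151.4, 367.1, 178.6]
core 0.58 [329.5, 181.7, 366.8, 212.3]
fixture 0.96 [241.8, 158.7, 314.8, 246.9]
plug_gauge 0.52 [305.3, 210.4, 313.1, 228.0]
```

```bash
python3 - <<'E'
import cv2,numpy as np
a=cv2.imread("pics/scene0.png");b=cv2.imread("pics/side0.png")
A=cv2.resize(a[130:290,150:350],None,fx=4,fy=3.6,interpolation=cv2.INTER_CUBIC)
A=cv2.resize(a[140:290,150:350],(800,600),interpolation=cv2.INTER_CUBIC)
B=cv2.resize(b[140:260,210:370],(800,600),interpolation=cv2.INTER_CUBIC)
cv2.imwrite("pics/sA.png",A);cv2.imwrite("pics/sB.png",B)
E
```

```text
(no output)
```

View pics/sA.png

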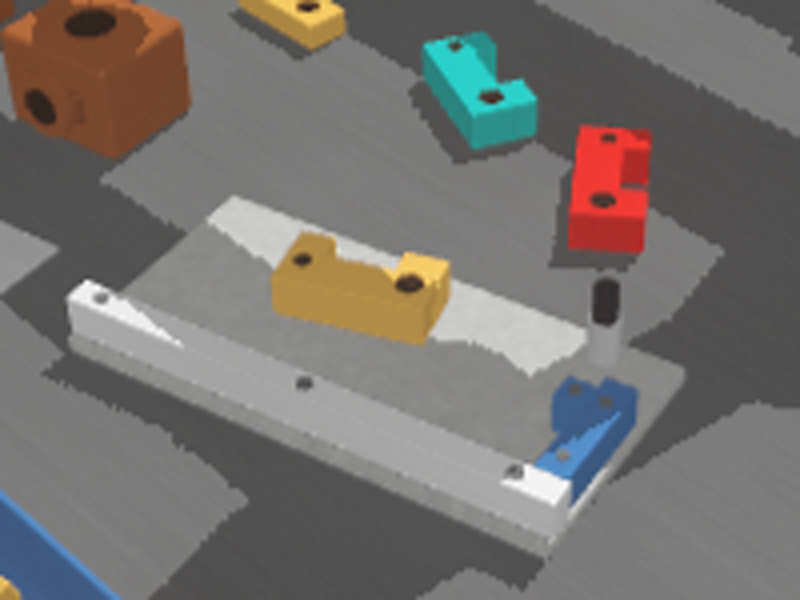

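View pics/sB.png

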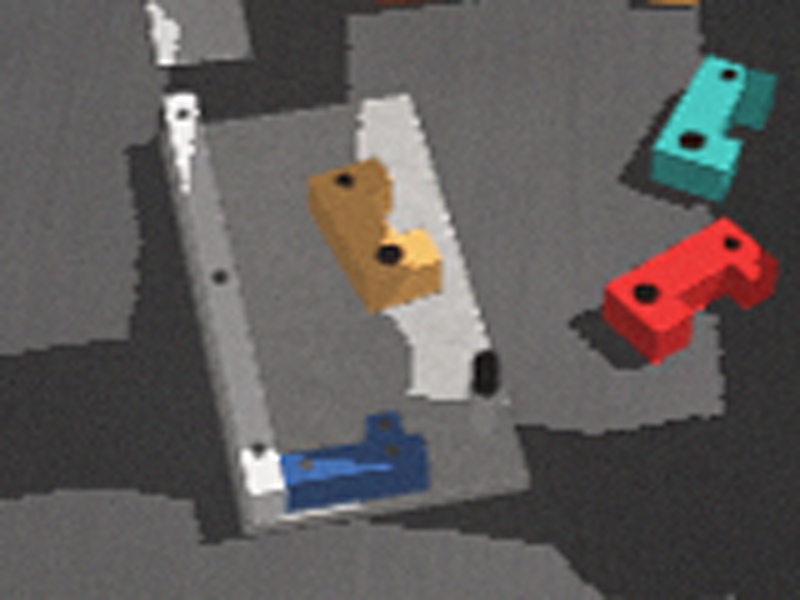

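The scene view shows the ochre core at about (240,212) px, with the rail in front of it, and the blue stop and keeper at about (300,248). The plug gauge stands at (301,222). In the side view the core is at about (286,186) and the rail is on the left. I'll fit the poses from the corners.

```bash
cat > h.py <<'E'
import numpy as np
from scipy.optimize import least_squares
from scipy.spatial.transform import Rotation as R
def proj(c,P):  # fixed cameras
    T=np.linalg.inv(c["world_from_camera"]); p=P@T[:3,:3].T+T[:3,3]
    q=np.c_[p[:,0],-p[:,1],-p[:,2]]; K=c["intrinsics"]
    return np.c_[K[0,0]*q[:,0]/q[:,2]+K[0,2],K[1,1]*q[:,1]/q[:,2]+K[1,2]]
def projw(c,pos,rot,P): # wrist fisheye
    p=(P-pos)@R.from_rotvec(rot).as_matrix()
    M=np.linalg.inv(c["mount"]); p=p@M[:3,:3].T+M[:3,3]
    q=np.c_[p[:,0],-p[:,1],-p[:,2]]; K=c["intrinsics"]
    r=np.hypot(q[:,0],q[:,1]); th=np.arctan2(r,q[:,2])
    return np.c_[K[0,0]*th*q[:,0]/r+K[0,2],K[1,1]*th*q[:,1]/r+K[1,2]]
def place(v,L):
    c,s=np.cos(v[3]),np.sin(v[3]); L=np.asarray(L,float)/1000
    return L@np.array([[c,s,0],[-s,c,0],[0,0,1]])+v[:3]
def fit(views,x0): # views: list of (projector, local mm, pixels)
    f=lambda v:np.concatenate([(pr(place(v,L))-np.array(px)).ravel() for pr,L,px in views])
    return least_squares(f,x0,loss="soft_l1",x_scale=[.01,.01,.01,.1]),f
E
python3 - <<'E'
from h import *
import pickle
d=pickle.load(open("d0.pkl","rb"))
sc=lambda P:proj(d["scene"],P); sd=lambda P:proj(d["side"],P)
A=lambda l:np.array(l)/4.+[150-.4,140-.4]; B=lambda l:np.array(l)/5.+[210-.4,140-.4]
F=fit([(sc,[[60,-190,40],[80,-190,40],[80,150,40],[60,150,40],[-85,150,12],[-85,-190,12],[85,150,0]],A([[95,281],[68,297],[548,510],[570,488],[685,373],[235,197],[548,553]])),
 (sd,[[80,-190,40],[60,-190,40],[80,150,40],[60,150,40],[-85,150,12],[-85,-190,12],[85,150,0],[5,106,40],[-15,106,40]],B([[165,97],[197,95],[250,495],[283,487],[528,488],[410,97],[250,535],[366,418],[400,412]]))],[.5,-.3,0,-.3] if 0 else [.5,0.,0,0.])
for g in [F]: print(g[0].x,g[0].cost,np.round(g[1](g[0].x).reshape(-1,2),1).tolist())
C=[fit([(sc,[[25,-50,30],[-25,-50,30],[25,50,30],[-25,50,30],[25,-50,0],[25,50,0],[-25,50,0]],A([[272,275],[303,233],[430,300],[450,260],[275,308],[423,345],[447,300]])),
 (sd,[[25,-50,30],[-25,-50,30],[25,50,30],[-25,50,30],[25,50,0]],B([[310,182],[378,158],[368,283],[440,262],[373,312]]))],[.5,0,0.,a]) for a in(0,1.6,3.1,-1.6)]
g=min(C,key=lambda g:g[0].cost); print(g[0].x,g[0].cost,np.round(g[1](g[0].x).reshape(-1,2),1).tolist())
f,c=F[0].x,g[0].x
def inv(P): 
    a=f[3];return 1000*(np.asarray(P)-f[:3])@np.array([[np.cos(a),-np.sin(a),0],[np.sin(a),np.cos(a),0],[0,0,1]])
print("core in fixture",inv(c[:3]),np.degrees(c[3]-f[3]))
E
```

```text
[ 0.55205201 -0.05407338 -0.00302505  0.24272567] 6.640655007354413 [[-1.7, -0.2], [-0.4, 0.2], [0.8, -0.4], [-0.1, -0.6], [0.3, -0.5], [0.1, -0.3], [-0.7, 3.0], [0.6, 0.4], [0.2, -0.1], [0.0, 0.2], [0.4, 0.7], [0.6, -1.2], [0.6, -0.1], [-1.1, 1.1], [-0.2, 0.0], [-0.3, 0.2]]
[ 0.53331316 -0.10863293  0.01316776  0.4620419 ] 6.443428444167095 [[-0.4, 0.1], [-0.1, -1.2], [-1.6, 2.3], [0.4, -0.0], [-0.2, 1.2], [0.5, 0.5], [1.3, -0.7], [-0.5, -0.8], [0.3, -0.4], [0.5, -0.0], [1.0, -0.7], [-0.5, 0.8]]
core in fixture [-31.30289497 -48.45634488  16.19281474] 12.565894249211516
```

Call:
drive_tool --pt "0 0 0 0.0284 -0.0275 0 0.06" --pt "0 0 0 0.0284 -0.0275 0 0.06" --pt "0 0 0 0.0284 -0.0275 0 0.06" --pt "0 0 0 0.0284 -0.0275 0 0.06" --pt "0 0 0 0.0284 -0.0275 0 0.06" --pt "0 0 0 0.0284 -0.0275 0 0.06" --pt "0 0 0 0.0284 -0.0275 0 0.06" --pt "0 0 0 0.0284 -0.0275 0 0.06"

```text
time: 1.07
tool_pos: [0.3464, -0.3712, 0.2025]
tcp_rot: [3.109, 0.445, 0.001]
wrist_force: [1.2, 0.7, 0.3]
width: 0.061
grip_force: 0.0
```

Call:
drive_tool --pt "0 0 0 0.0284 -0.0275 0 0.06" --pt "0 0 0 0.0284 -0.0275 0 0.06" --pt "0 0 0 0.0284 -0.0275 0 0.06" --pt "0 0 0 0.0284 -0.0275 0 0.06" --pt "0 0 0 0.0284 -0.0275 0 0.06" --pt "0 0 0 0.0284 -0.0275 0 0.06" --pt "0 0 0 0.0284 -0.0275 0 0.06" --pt "0 0 2.4 0 0 0 0.06"

```text
time: 1.73
tool_pos: [0.4855, -0.1264, 0.2028]
tcp_rot: [-3.115, -0.389, -0.005]
wrist_force: [0.4, -1.7, -0.1]
width: 0.061
grip_force: 0.0
```

Call:
drive_tool --pt "0 0 0 0 0 0 0.06" --pt "0 0 0 0 0 0 0.06"

```text
time: 1.9
tool_pos: [0.4826, -0.132, 0.2023]
tcp_rot: [3.118, 0.384, -0.0]
wrist_force: [0.1, 0.2, 0.5]
width: 0.053
grip_force: 0.0
```

```bash
python3 - <<'E'
from workcell import status, read_camera
import cv2,pickle
s=status.read_state(); p=read_camera("wrist")
pickle.dump((s,p),open("w1.pkl","wb")); print(s["tool_pos"],s["tcp_rot"],s["wrist_force"],p["mount"],p["intrinsics"])
cv2.imwrite("pics/w1.png",cv2.resize(p["color"][:,:,::-1],(800,600),interpolation=cv2.INTER_CUBIC))
E
```

```text
[ 0.48259732 -0.13195286  0.2023392 ] [ 3.11751199e+00  3.84361950e-01 -3.87709097e-04] [0.05047907 0.17784956 0.48930252] [[-5.47997426e-04  9.52071146e-01  3.05876174e-01  7.89505972e-02]
 [ 9.99998848e-01  9.54666540e-04 -1.17993392e-03 -6.78202229e-04]
 [-1.41539079e-03  3.05875175e-01 -9.52070572e-01 -1.70580452e-01]
 [ 0.00000000e+00  0.00000000e+00  0.00000000e+00  1.00000000e+00]] [[325.1922621    0.         280.41621392]
 [  0.         325.1922621  209.68664372]
 [  0.           0.           1.        ]]
```

View pics/w1.png

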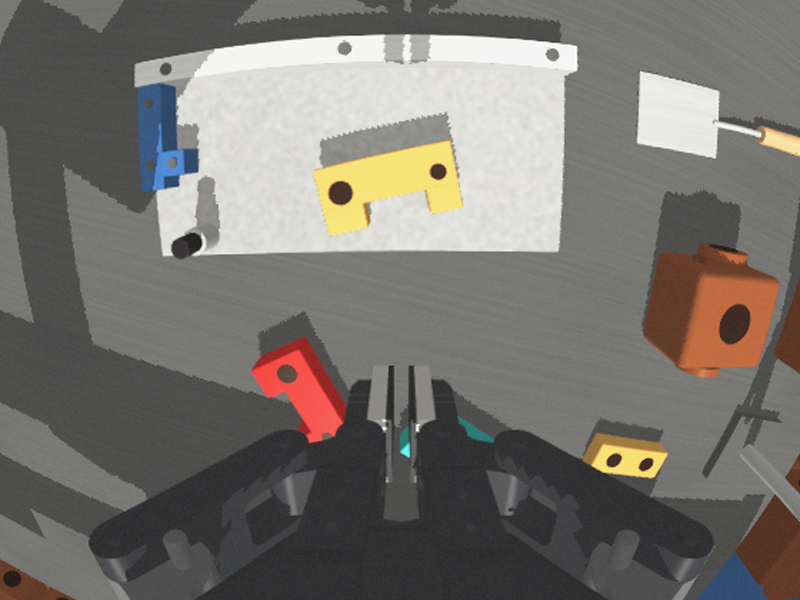

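The wrist view shows the plate with the rail at the top and the pocket at upper left. The core's top runs from (315,170) to (463,207), with its notch open towards the robot. The plug gauge stands at (195,242). Next I'll refine the fit with this view added.

```bash
cat > m1.py <<'E'
from h import *
import pickle
d=pickle.load(open("d0.pkl","rb")); s,w=pickle.load(open("w1.pkl","rb"))
sc=lambda P:proj(d["scene"],P); sd=lambda P:proj(d["side"],P); wr=lambda P:projw(w,s["tool_pos"],s["tcp_rot"],P)
A=lambda l:np.array(l)/4.+[150-.4,140-.4]; B=lambda l:np.array(l)/5.+[210-.4,140-.4]; W=lambda l:np.array(l)*.7-.15
fv=[(sc,[[60,-190,40],[80,-190,40],[80,150,40],[60,150,40],[-85,150,12],[-85,-190,12]],A([[95,281],[68,297],[548,510],[570,488],[685,373],[235,197]])),
 (sd,[[80,-190,40],[60,-190,40],[80,150,40],[60,150,40],[-85,150,12],[-85,-190,12],[85,150,0],[5,106,40],[-15,106,40]],B([[165,97],[197,95],[250,495],[283,487],[528,488],[410,97],[250,535],[366,418],[400,412]])),
 (wr,[[-85,-190,12],[-85,150,12],[80,-190,40],[80,150,40],[60,-190,12],[5,106,40]],W([[559,251],[163,256],[577,45],[135,65],[565,75],[183,150]]))]
cv=[(sc,[[25,-50,30],[-25,-50,30],[-25,50,30],[25,-50,0],[25,50,0],[-25,50,0]],A([[272,275],[303,233],[450,260],[275,308],[423,345],[447,300]])),
 (sd,[[25,-50,30],[-25,-50,30],[25,50,30],[-25,50,30],[25,50,0]],B([[310,182],[378,158],[368,283],[440,262],[373,312]])),
 (wr,[[25,50,30],[25,-50,30],[-25,50,30],[-25,-50,30],[-25,20,30],[-7,20,30],[-7,-26,30],[-25,-26,30]],W([[315,170],[451,141],[331,236],[463,207],[368,225],[362,203],[425,188],[432,214]]))]
def loc(f,P):
    a=f[3];return 1000*(np.asarray(P)-f[:3])@np.array([[np.cos(a),-np.sin(a),0],[np.sin(a),np.cos(a),0],[0,0,1]])
E
python3 - <<'E'
from m1 import *
for tag,sl in (("all",slice(0,3)),("wrist",slice(2,3))):
    F=fit(fv[sl],[.55,-.05,0,.24]);C=fit(cv[sl],[.533,-.109,.012,.46])
    for g in(F,C): print(tag,np.round(g[0].x,4),np.round(g[1](g[0].x).reshape(-1,2),1).tolist()[-8:])
    f,c=F[0].x,C[0].x
    print("core in fix",loc(f,c[:3]),np.degrees(c[3]-f[3]))
    if tag=="all":np.save("f.npy",f)
    print("tcp in fix",loc(f,s["tool_pos"]), "floor ends", loc(f,place(c,[[-7,-26,30],[-7,20,30],[-25,-26,30],[-25,20,30]])).tolist())
    X=R.from_rotvec(s["tcp_rot"]).as_matrix()[:,0]; print("yaw tool-fix",np.degrees(np.arctan2(X[1],X[0])-f[3]))
E
```

```text
all [ 0.5533 -0.0531 -0.0022  0.251 ] [[-0.3, 0.0], [-0.4, 0.2], [0.1, 0.6], [-0.5, 0.7], [-0.2, 0.5], [-0.1, -0.8], [-0.1, 0.9], [0.6, -0.8]]
all [ 0.5346 -0.1097  0.0113  0.4545] [[-1.8, -0.3], [-0.4, -1.1], [-1.6, 0.1], [0.6, 0.5], [0.4, 1.6], [0.7, 0.1], [0.9, 1.2], [-0.5, 0.1]]
core in fix [-32.12198684 -50.12840097  13.44614956] 11.659546727750854
tcp in fix [-88.02323984 -58.80103259 204.52195427] floor ends [[-33.723054382880626, -77.00658139343119, 43.44614956176584], [-43.0194644792622, -31.955757213180167, 43.44614956176584], [-51.35163775776138, -80.64430708331967, 43.44614956176584], [-60.64804785414306, -35.593482903068626, 43.44614956176584]]
yaw tool-fix -0.32565760011784867
wrist [ 0.5533 -0.0532 -0.0023  0.2542] [[0.3, 0.1], [-0.2, 0.9], [-0.4, -0.1], [-0.2, -0.4], [-0.3, 0.3], [0.7, -0.5]]
wrist [ 0.5343 -0.11    0.0049  0.4535] [[-0.4, -0.2], [-0.8, -0.5], [-0.6, -0.6], [-0.0, 0.2], [1.0, 1.0], [1.4, -0.2], [0.7, 1.1], [-0.8, -0.3]]
core in fix [-32.72442753 -50.18677853   7.20580466] 11.422427157233347
tcp in fix [-88.27330053 -58.46371656 204.62397272] floor ends [[-34.43671685518768, -77.0581027480552, 37.2058046589105], [-43.546604260642596, -31.969191123799586, 37.2058046589105], [-52.08020401250507, -80.62284129801584, 37.2058046589105], [-61.190091417959984, -35.53392967376021, 37.2058046589105]]
yaw tool-fix -0.5064582384613404
```

```bash
python3 - <<'E'
from m1 import *
f=np.load("f.npy")
for nm,pr,pix in (("side",sd,B([[652,150],[712,60],[735,170],[775,75],[605,290],[725,220],[655,330],[775,260]])),("scene",sc,A([[423,45],[470,115],[535,98],[495,35],[580,130],[570,220],[650,215],[650,135]]))):
    for px in pix:
        r=least_squares(lambda v:pr(np.array([[v[0],v[1],.03]]))[0]-px,[.4,-.1]); print(nm,px,loc(f,[*r.x,.03]).round())
print(wr(place(f,[[-88,-59,0],[-76,-57,12]]))/.7)
E
```

```text
side [340.  169.6] [-224.  -85.   32.]
side [352.  151.6] [-288. -161.   32.]
side [356.6 173.6] [-271.  -56.   32.]
side [364.6 154.6] [-324. -138.   32.]
side [330.6 197.6] [-162.   29.   32.]
side [354.6 183.6] [-252.  -14.   32.]
side [340.6 205.6] [-182.   67.   32.]
side [364.6 191.6] [-272.   26.   32.]
scene [255.35 150.85] [-285. -164.   32.]
scene [267.1  168.35] [-225.  -88.   32.]
scene [283.35 164.1 ] [-267.  -59.   32.]
scene [273.35 148.35] [-324. -126.   32.]
scene [294.6 172.1] [-248.  -13.   32.]
scene [292.1 194.6] [-156.   30.   32.]
scene [312.1  193.35] [-187.   72.   32.]
scene [312.1  173.35] [-268.   31.   32.]
[[400.95755015 251.40971417]
 [398.3821134  239.76135683]]
```

Call:
drive_tool --pt "0 0 -0.4 0.008 -0.002 0 0.06" --pt "0 0 0 0 0 0.035 0.06" --pt "0 0 0 0 0 0.035 0.06" --pt "0 0 0 0 0 0.035 0.06" --pt "0 0 0 0 0 0.035 0.06" --pt "0 0 0 0 0 0.025 0.06" --pt "0 0 0 0 0 0.015 0.06" --pt "0 0 0 0 0 0 0.06"

```text
time: 2.62
tool_pos: [0.4859, -0.1283, 0.0181]
tcp_rot: [-3.114, -0.388, 0.012]
wrist_force: [-0.4, 1.0, 0.9]
width: 0.059
grip_force: 0.0
```

```bash
cat > look.py <<'E'
import sys
from m1 import *
from workcell import status, read_camera
import cv2
def look(n,save=True):
    s=status.read_state(); p=read_camera("wrist"); pickle.dump((s,p),open(f"{n}.pkl","wb"))
    f=np.load("f.npy"); X=R.from_rotvec(s["tcp_rot"]).as_matrix()[:,0]
    print("tcp fix",loc(f,s["tool_pos"]).round(1),"z",s["tool_pos"][2],"yaw",np.degrees(np.arctan2(X[1],X[0])-f[3]),s["wrist_force"].round(1),s["time"])
    if save: cv2.imwrite(f"pics/{n}.png",cv2.resize(p["color"][:,:,::-1],(800,600),interpolation=cv2.INTER_CUBIC))
if __name__=="__main__": look(sys.argv[1])
E
python3 look.py w2
```

```text
tcp fix [-83.9 -56.1  20.3] z 0.01806779414054962 yaw -0.16756813222080666 [-0.4  1.   0.9] 2.6167
```

View pics/w2.png

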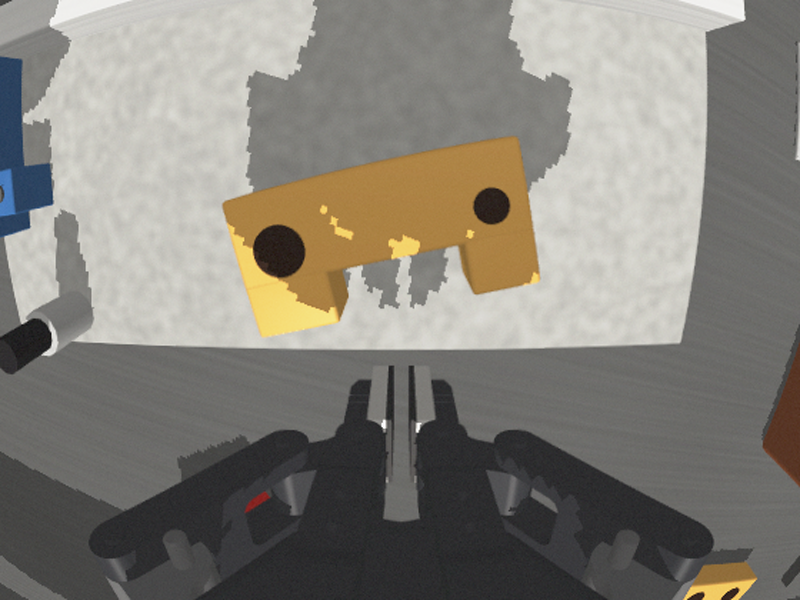

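The view shows the notch at (340–462, 245–320) and the fingertips at (370–433, 365), with nothing touching. I'll check how big the fingertips appear.

```bash
python3 - <<'E'
from m1 import *
s,w=pickle.load(open("w2.pkl","rb"));M=R.from_rotvec(s["tcp_rot"]).as_matrix()
pr=lambda P:projw(w,s["tool_pos"],s["tcp_rot"],P)
for L in ([0,0,0],[.011,0,0],[.011,.018,0],[.005,.015,0],[.011,.015,-.003],[-.011,.015,-.003]): print(L,pr((s["tool_pos"]+M@np.array(L))[None])/.7)
wr=pr
pts=[[25,50,30],[25,-50,30],[-25,50,30],[-25,-50,30],[-25,20,30],[-7,-26,30],[-25,-26,30]]
C=fit([(wr,pts,W([[222,203],[517,136],[264,337],[540,283],[341,322],[460,245],[475,294]]))],[.534,-.11,.01,.45]);c=C[0].x
f=np.load("f.npy");print(c,C[1](c).round(1));print(loc(f,c[:3]),np.degrees(c[3]-f[3]))
F=fit([(wr,[[-85,-190,12],[60,-190,12],[5,106,40]],W([[681,343],[706,31],[52,163]]))],f);print(F[0].x,f)
print(loc(f,place(c,[[-7,-26,30],[-7,20,30],[-25,-26,30],[-25,20,30]])).round(1))
E
```

```text
[0, 0, 0] [[401.77146489 356.53101357]]
[0.011, 0, 0] [[401.78167367 331.26310532]]
[0.011, 0.018, 0] [[447.19483634 331.10956499]]
[0.005, 0.015, 0] [[439.2235981  345.04729956]]
[0.011, 0.015, -0.003] [[440.28007804 333.99116466]]
[-0.011, 0.015, -0.003] [[438.53900104 383.77783981]]
[ 0.53415808 -0.10925097  0.00833153  0.45985472] [ 0.3 -0.1 -0.1  0.1 -0.9  0.4 -0.2 -1.   0.5 -0.1  2.4 -0.3 -1.7  1. ]
[-32.43937731 -49.61836334  10.51428875] 11.964884636233743
[ 0.55503855 -0.06345325 -0.01749452  0.24778521] [ 0.55325553 -0.05312983 -0.00218276  0.25102809]
[[-33.9 -76.5  40.5]
 [-43.4 -31.5  40.5]
 [-51.5 -80.2  40.5]
 [-61.  -35.2  40.5]]
```

Call:
drive_tool --pt "0 0 -0.2 0 -0.001 0.003 0.16" --pt "0 0 0 0.005 0 0 0.16" --pt "0 0 0 0.005 0 0 0.16" --pt "0 0 0 0.005 0 0 0.16" --pt "0 0 0 0.005 0 0 0.16" --pt "0 0 0 0.005 0 0 0.16" --pt "0 0 0 0.004 0 0 0.16" --pt "0 0 0 0.0 0 0 0.16"

```text
time: 3.33
tool_pos: [0.519, -0.1199, 0.0197]
tcp_rot: [3.116, 0.398, 0.002]
wrist_force: [-0.1, 0.2, -0.8]
width: 0.16
grip_force: 0.0
```

```bash
python3 look.py w3
```

```text
tcp fix [-49.7 -56.2  21.8] z 0.019662210595813974 yaw 0.16904893268560975 [-0.1  0.2 -0.8] 3.3333
```

View pics/w3.png

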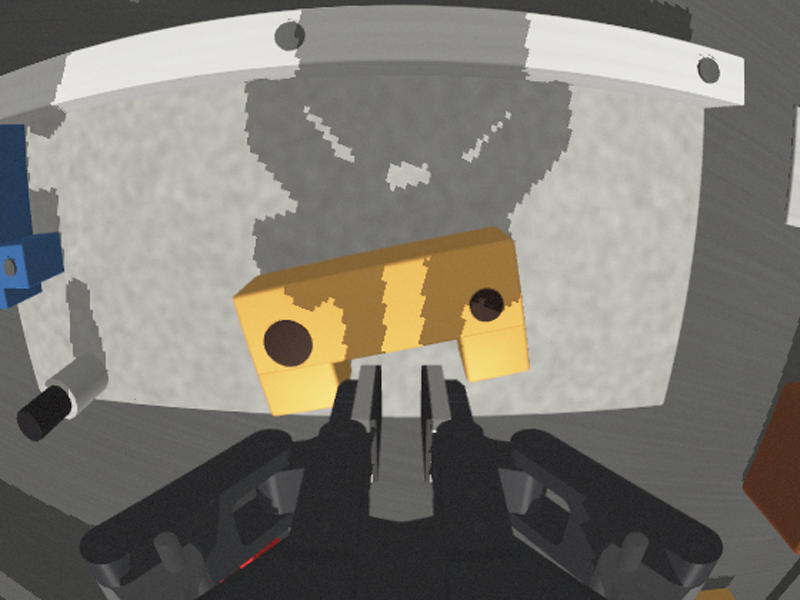

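The fingers are in the notch at columns 358–442, between the lug edges at about 349 and 458, and almost touching the notch floor. Now I'll push towards the rail.

Call:
drive_tool --pt "0 0 0 0 0.001 0.003 0.16" --pt "0 0 0 0.005 0 0 0.16" --pt "0 0 0 0.006 0 0 0.16" --pt "0 0 0 0.006 0 0 0.16" --pt "0 0 0 0.006 0 0 0.16" --pt "0 0 0 0.006 0 0 0.16" --pt "0 0 0 0.006 0 0 0.16" --pt "0 0 0 0.005 0 0 0.16"

```text
time: 4.05
tool_pos: [0.5576, -0.1109, 0.0164]
tcp_rot: [3.116, 0.397, 0.001]
wrist_force: [-0.1, 0.4, 0.1]
width: 0.16
grip_force: 0.0
```

```bash
python3 look.py w4
```

```text
tcp fix [-10.1 -57.   18.6] z 0.016381364447893905 yaw 0.1462607677476621 [-0.1  0.4  0.1] 4.05
```

View pics/w4.png

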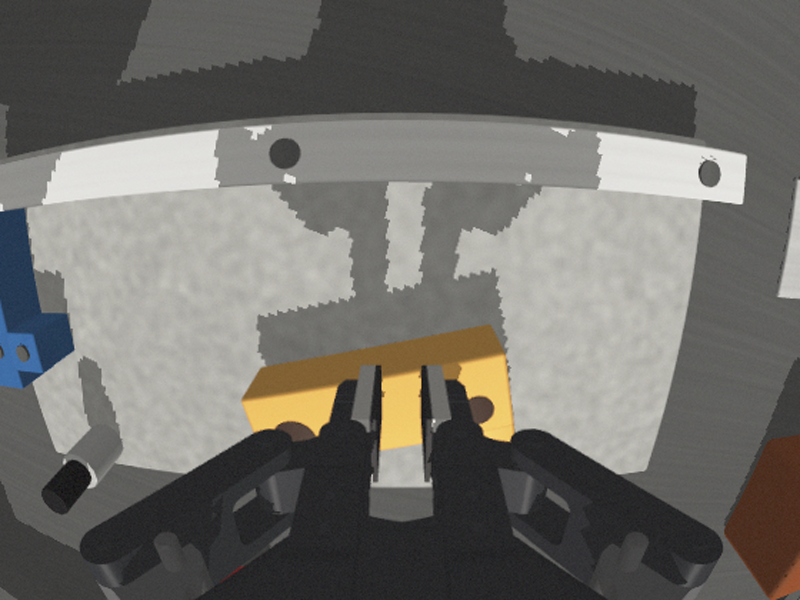

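```bash
python3 - <<'E'
from m1 import *
f=np.load("f.npy")
def load(n):
    s,w=pickle.load(open(n+".pkl","rb"));return s,(lambda P:projw(w,s["tool_pos"],s["tcp_rot"],P))
T=[[25,50,30],[25,-50,30],[25,50,0],[25,-50,0]]
s,pr=load("w3");C=fit([(pr,T[:2]+[[-25,50,30],[-25,-50,30]],W([[234,297],[514,239],[274,415],[529,369]]))],[.534,-.11,.012,.46]);c=C[0].x
print("w3",c,loc(f,c[:3]),np.degrees(c[3]-f[3]),C[1](c).round(1))
s,pr=load("w4");C=fit([(pr,T[:2]+T[2:],W([[242,399],[502,353],[262,367],[490,325]]))],[.55,-.10,.012,.46]);c=C[0].x
print("w4",c,loc(f,c[:3]),np.degrees(c[3]-f[3]),C[1](c).round(1))
M=R.from_rotvec(s["tcp_rot"]).as_matrix()
for x in(-.011,0,.011):
  for z in(0,-.013,-.03): print(x,z,pr((s["tool_pos"]+M@np.array([x,.0,z]))[None])/.7)
F=fit([(pr,[[60,-190,40],[-85,-190,12],[5,106,40]],W([[743,204],[647,469],[73,348]]))],f);print(F[0].x,f)
E
```

```text
w3 [ 0.53390659 -0.1095638   0.00808848  0.45715787] [-32.76069261 -49.85892198  10.27124367] 11.810366061247306 [-0.  -0.5 -0.5  0.1  0.2  0.2  0.3  0.2]
w4 [ 0.53239026 -0.10933614  0.00730832  0.45503291] [-34.17294911 -49.26174255   9.49107886] 11.688615233595973 [ 0.   0.4  0.6  0.5  0.1 -0.6 -1.2 -0.6]
-0.011 0 [[401.75768574 380.5786782 ]]
-0.011 -0.013 [[401.88072105 396.10701433]]
-0.011 -0.03 [[402.06593108 419.57601039]]
0 0 [[401.76990205 356.52040731]]
0 -0.013 [[401.89836808 370.91539146]]
0 -0.03 [[402.09343071 392.86516195]]
0.011 0 [[401.78041695 331.25188517]]
0.011 -0.013 [[401.91414456 344.27777286]]
0.011 -0.03 [[402.11894403 364.31241219]]
[ 0.54821132 -0.0666861  -0.01335815  0.27693118] [ 0.55325553 -0.05312983 -0.00218276  0.25102809]
```

The core hasn't moved and there is no force, so the fingertips seem to have passed over it. I'll check the real tip height with the fixed cameras.

```bash
python3 - <<'E'
from m1 import *
from workcell import status, read_camera
import cv2
s=status.read_state();M=R.from_rotvec(s["tcp_rot"]).as_matrix();out=[]
for n,(u,v) in (("side",(230,140)),("scene",(190,150))):
    p=read_camera(n); im=p["color"][:,:,::-1][v:v+100,u:u+67]; im=cv2.resize(im,(400,600),interpolation=cv2.INTER_CUBIC)
    for z in(0,-.03):
        q=(proj(p,(s["tool_pos"]+M@np.array([0,0,z]))[None])[0]-[u,v])*6; print(n,z,q); cv2.circle(im,tuple(int(a) for a in q),4,(255,0,255) if z==0 else (0,255,0),1)
    out.append(im)
cv2.imwrite("pics/t.png",np.hstack(out))
E
```

```text
side 0 [280.31640711 290.01464411]
side -0.03 [279.38111318 249.88117006]
scene 0 [253.58844318 414.04458238]
scene -0.03 [249.68159491 357.68693578]
```

View pics/t.png

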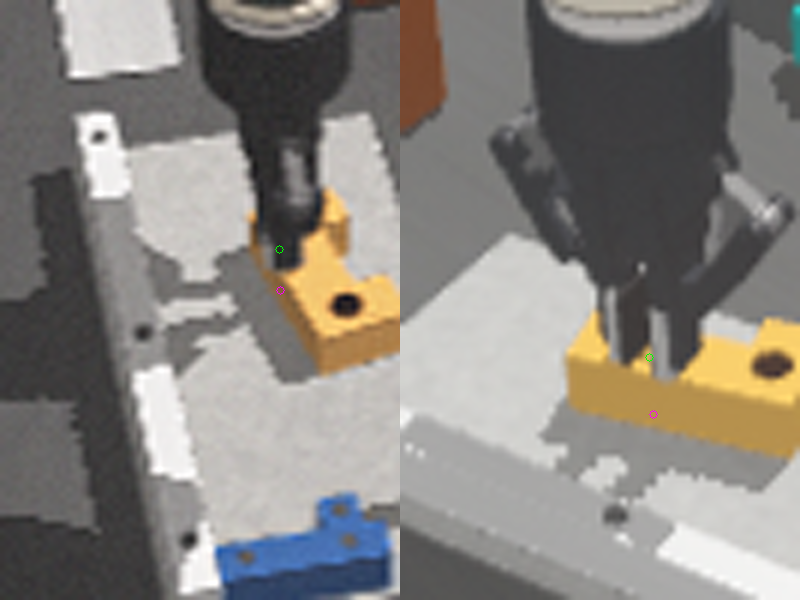

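Confirmed: the real fingertips are about 30 mm above the reported TCP (the green marker), so they skimmed over the core without touching it. I'll lift a little, back out, and go down to the true depth.

Call:
drive_tool --pt "0 0 0 0 0 -0.008 0.16" --pt "0 0 0 -0.02 0 0 0.16" --pt "0 0 0 -0.025 0 0 0.16" --pt "0 0 0 -0.021 0 0 0.16" --pt "0 0 0 0 0 0.01 0.16" --pt "0 0 0 0 0 0.01 0.16" --pt "0 0 0 0 0 0.009 0.16" --pt "0 0 0 0 0 0 0.16"

```text
time: 4.87
tool_pos: [0.4917, -0.1271, -0.0067]
tcp_rot: [-3.115, -0.397, 0.004]
wrist_force: [-0.0, -0.7, 0.7]
width: 0.16
grip_force: 0.0
```

```bash
python3 - <<'E'
from look import *
import cv2
look("w5",False)
s=status.read_state();M=R.from_rotvec(s["tcp_rot"]).as_matrix();out=[]
for n,(u,v) in (("side",(230,140)),("scene",(190,150))):
    p=read_camera(n); im=p["color"][:,:,::-1][v:v+100,u:u+67]; im=cv2.resize(im,(400,600),interpolation=cv2.INTER_CUBIC)
    q=(proj(p,(s["tool_pos"]+M@np.array([0,0,-.03]))[None])[0]-[u,v])*6; cv2.circle(im,tuple(int(a) for a in q),4,(0,255,0),1)
    out.append(im)
s,w=pickle.load(open("w5.pkl","rb"))
cv2.imwrite("pics/t2.png",np.hstack(out+[cv2.resize(w["color"][60:360,180:380,::-1],(400,600))])[:, :1200])
cv2.imwrite("pics/t2.png",cv2.resize(cv2.imread("pics/t2.png"),(800,400)))
E
```

```text
tcp fix [-78.  -56.3  -4.5] z -0.00669723108421981 yaw 0.13620544440621965 [-0.  -0.7  0.7] 4.8667
```

View pics/t2.png

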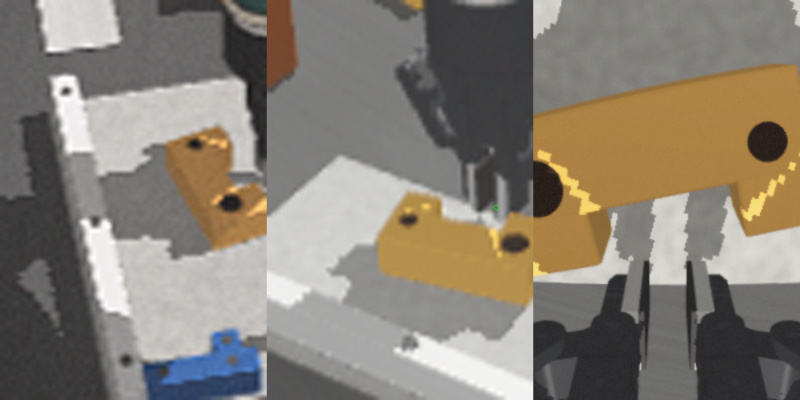

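Call:
drive_tool --pt "0 0 0 0 0 0.003 0.16" --pt "0 0 0 0.006 0 0 0.16" --pt "0 0 0 0.006 0 0 0.16" --pt "0 0 0 0.006 0 0 0.16" --pt "0 0 0 0.005 0 0 0.16" --pt "0 0 0 0.005 0 0 0.16" --pt "0 0 0 0.005 0 0 0.16" --pt "0 0 0 0.005 0 0 0.16"

```text
time: 5.68
tool_pos: [0.5294, -0.1179, -0.0078]
tcp_rot: [-3.116, -0.397, 0.002]
wrist_force: [-2.1, -0.1, 1.2]
width: 0.162
grip_force: 1.4
```

```bash
python3 look.py w6
```

```text
tcp fix [-39.2 -56.8  -5.6] z -0.007774936440054177 yaw 0.15272274759346807 [-2.1 -0.1  1.2] 5.6833
```

View pics/w6.png

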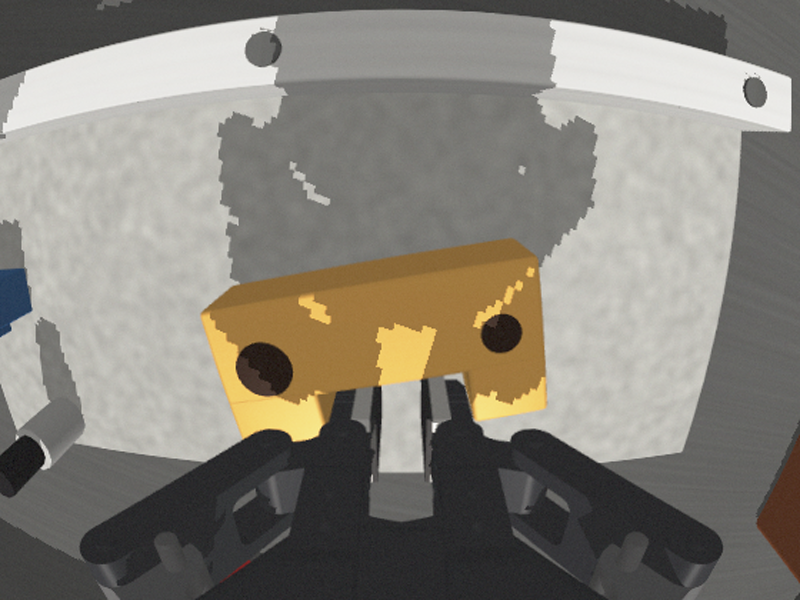

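Contact: the left fingertip is on the notch floor at about (350,390), and the core is turning into line. I'll keep going.

Call:
drive_tool --pt "0 0 0 0.005 0 0 0.16" --pt "0 0 0 0.005 0 0 0.16" --pt "0 0 0 0.005 0 0 0.16" --pt "0 0 0 0.005 0 0 0.16" --pt "0 0 0 0.005 0 0 0.16" --pt "0 0 0 0.005 0 0 0.16" --pt "0 0 0 0.005 0 0 0.16" --pt "0 0 0 0.005 0 0 0.16"

```text
time: 6.4
tool_pos: [0.5689, -0.1079, -0.0078]
tcp_rot: [-3.116, -0.397, -0.0]
wrist_force: [-1.3, 0.4, -0.3]
width: 0.162
grip_force: 0.5
```

```bash
python3 look.py w7
```

```text
tcp fix [  1.6 -57.   -5.6] z -0.007754461847901642 yaw 0.13265497135831028 [-1.3  0.4 -0.3] 6.4
```

View pics/w7.png

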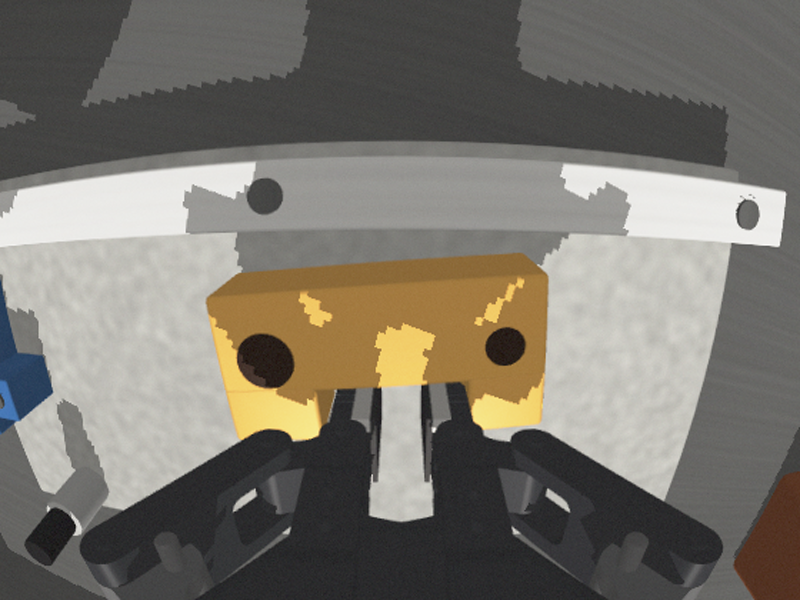

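The core is now almost square with the rail: its top front edge runs (207,297)–(547,273), and both fingers are in the notch. That was my tenth picture, so from here I'll work from numbers.

```bash
python3 - <<'E'
from m1 import *
f=np.load("f.npy");s,w=pickle.load(open("w7.pkl","rb"))
pr=lambda P:projw(w,s["tool_pos"],s["tcp_rot"],P)
C=fit([(pr,[[25,50,30],[25,-50,30],[25,50,0],[25,-50,0],[-25,-50,30]],W([[207,297],[547,273],[243,270],[523,254],[542,424]]))],[.57,-.10,.012,.3]);c=C[0].x
print(c,loc(f,c[:3]),np.degrees(c[3]-f[3]),C[1](c).round(1))
E
```

```text
[ 0.58510532 -0.09714307  0.00858558  0.31832207] [ 19.91865631 -50.54525338  10.76834238] 3.855660720958918 [ 0.6 -0.3  1.4  1.1 -2.3  1.  -0.  -1.1 -0.9 -0.6]
```

Call:
drive_tool --pt "0 0 0 0.004 0 0 0.16" --pt "0 0 0 0.004 0 0 0.16" --pt "0 0 0 0.003 0 0 0.16"

```text
time: 6.7
tool_pos: [0.5794, -0.1052, -0.0076]
tcp_rot: [3.116, 0.397, 0.001]
wrist_force: [-0.6, -0.4, -0.3]
width: 0.157
grip_force: 0.8
```

Call:
drive_tool --pt "0 0 0 0.002 0 0 0.16" --pt "0 0 0 0.002 0 0 0.16" --pt "0 0 0 0.001 0 0 0.16"

```text
time: 6.95
tool_pos: [0.5816, -0.1038, -0.0079]
tcp_rot: [-3.115, -0.397, 0.007]
wrist_force: [-10.0, -1.3, 8.8]
width: 0.158
grip_force: 5.0
```

Call:
drive_tool --pt "0 0 0 0.001 0 0 0.16" --pt "0 0 0 0.001 0 0 0.16"

```text
time: 7.12
tool_pos: [0.5822, -0.1032, -0.008]
tcp_rot: [-3.115, -0.397, 0.011]
wrist_force: [-11.7, -0.2, 10.6]
width: 0.161
grip_force: 6.6
```

```bash
cat > edge.py <<'E'
from look import *
from workcell import masks_of
def unproj(w,pos,rot,px,z):
    K=w["intrinsics"];d=(px-K[:2,2])/K[0,0];th=np.hypot(*d.T);k=np.sin(th)/th
    r=np.c_[d[:,0]*k,-d[:,1]*k,-np.cos(th)]; M=w["mount"]; Rt=R.from_rotvec(rot).as_matrix()
    o=pos+Rt@M[:3,3]; r=r@M[:3,:3].T@Rt.T; t=(z-o[2])/r[:,2]; return o+r*t[:,None]
def edges(n):
    look(n,False); s,w=pickle.load(open(n+".pkl","rb")); f=np.load("f.npy")
    m=masks_of(w,"core"); b=max(m,key=lambda m:m["mask"].sum()); k=b["mask"]; print("score",b["score"],b["bbox"])
    cs=np.where(k.sum(0)>20)[0]; top=np.array([[c,np.argmax(k[:,c])] for c in cs[6:-6]],float)
    P=loc(f,unproj(w,s["tool_pos"],s["tcp_rot"],top,.042))
    q=np.polyfit(P[:,1],P[:,0],1); r=P[:,0]-np.polyval(q,P[:,1]); g=abs(r)<1.5; q=np.polyfit(P[g,1],P[g,0],1)
    print("front edge x at ends",P[0].round(1),P[-1].round(1),"yaw",-np.degrees(np.arctan(q[0])),"x at mid",np.polyval(q,P[g,1].mean()),"rms",(P[g,0]-np.polyval(q,P[g,1])).std())
    # rail: bright/edge check - hue of rail vs core along columns ; y ends
    rows=np.where(k.sum(1)>20)[0]; rr=rows[8:30]
    for nm,fn in(("+y end",lambda a:np.argmax(a)),("-y end",lambda a:len(a)-1-np.argmax(a[::-1]))):
        E=loc(f,unproj(w,s["tool_pos"],s["tcp_rot"],np.array([[fn(k[r]),r] for r in rr],float),.042)); print(nm,np.median(E,0).round(1))
if __name__=="__main__": edges(sys.argv[1])
E
python3 edge.py w8
```

```text
tcp fix [ 15.6 -55.7  -5.9] z -0.008049167261545156 yaw 0.15765297153850785 [-11.7  -0.2  10.6] 7.1167
score 0.86 [144.8, 198.4, 387.5, 307.5]
front edge x at ends [61.1 -4.5 44.2] [ 60.8 -94.7  44.2] yaw 0.08940898095472227 x at mid 61.29544951601795 rms 0.19317250065481775
+y end [53.6 -0.3 44.2]
-y end [ 53.9 -98.   44.2]
```

The core is flush: its yaw is 0.1° and its face is at x ≈ 61 (the rail is at 60), with its centre at y ≈ -49, well short of the pocket. Now I'll slide it along the rail.

Call:
drive_tool --pt "0 0 0 0 -0.003 -0.001 0.16" --pt "0 0 0 0 -0.003 0 0.16" --pt "0 0 0 0 -0.004 0 0.16" --pt "0 0 0 0 -0.004 0 0.16" --pt "0 0 0 0 -0.005 0 0.16" --pt "0 0 0 0 -0.005 0 0.16"

```text
time: 7.72
tool_pos: [0.578, -0.0821, -0.0073]
tcp_rot: [3.114, 0.397, -0.005]
wrist_force: [-5.4, -7.9, 0.4]
width: 0.161
grip_force: 4.9
```

```bash
python3 edge.py w9
```

```text
tcp fix [ 16.7 -34.2  -5.1] z -0.007321929546367317 yaw 0.15061303649407923 [-5.4 -7.9  0.4] 7.7167
score 0.95 [159.8, 197.9, 400.0, 303.8]
front edge x at ends [61.4 11.8 44.2] [ 61.1 -78.1  44.2] yaw -0.3460918404613558 x at mid 61.41658163036575 rms 0.225498769089694
+y end [53.9 15.4 44.2]
-y end [ 54.  -81.9  44.2]
```

Call:
drive_tool --pt "0 0 0 0.0005 -0.006 0 0.16" --pt "0 0 0 0 -0.006 0 0.16" --pt "0 0 0 0 -0.006 0 0.16" --pt "0 0 0 0 -0.006 0 0.16" --pt "0 0 0 0 -0.006 0 0.16" --pt "0 0 0 0 -0.006 0 0.16" --pt "0 0 0 0 -0.006 0 0.16" --pt "0 0 0 0 -0.006 0 0.16"

```text
time: 8.48
tool_pos: [0.5661, -0.0358, -0.0074]
tcp_rot: [3.114, 0.397, -0.007]
wrist_force: [-5.3, -9.7, 1.1]
width: 0.16
grip_force: 5.5
```

```bash
python3 edge.py w10
```

```text
tcp fix [16.7 13.6 -5.2] z -0.007365466886028717 yaw 0.1649534789833589 [-5.3 -9.7  1.1] 8.4833
score 0.93 [157.1, 198.8, 400.4, 305.7]
front edge x at ends [61.9 59.6 44.2] [ 61.6 -30.2  44.2] yaw -0.2462199502780089 x at mid 61.45134936973435 rms 0.28635657740862125
+y end [54.  63.5 44.2]
-y end [ 54.1 -34.1  44.2]
```

Call:
drive_tool --pt "0 0 0 0.0003 -0.006 0 0.16" --pt "0 0 0 0 -0.006 0 0.16" --pt "0 0 0 0 -0.006 0 0.16" --pt "0 0 0 0 -0.006 0 0.16" --pt "0 0 0 0 -0.006 0 0.16" --pt "0 0 0 0 -0.006 0 0.16" --pt "0 0 0 0 -0.006 0 0.16" --pt "0 0 0 0 -0.005 0 0.16"

```text
time: 9.25
tool_pos: [0.5544, 0.0097, -0.0074]
tcp_rot: [3.113, 0.398, -0.007]
wrist_force: [-5.4, -10.4, 2.6]
width: 0.16
grip_force: 5.8
```

```bash
python3 edge.py w11
```

```text
tcp fix [16.7 60.6 -5.2] z -0.007359659291955825 yaw 0.17280527923912578 [ -5.4 -10.4   2.6] 9.25
score 0.95 [160.8, 197.6, 401.3, 302.3]
front edge x at ends [ 61.5 106.6  44.2] [61.2 16.7 44.2] yaw -0.27262002739824426 x at mid 61.21095329808089 rms 0.21410266628462055
+y end [ 53.6 110.1  44.2]
-y end [53.7 13.1 44.2]
```

Call:
drive_tool --pt "0 0 0 0.0003 -0.004 0 0.16" --pt "0 0 0 0 -0.003 0 0.16" --pt "0 0 0 0 -0.003 0 0.16" --pt "0 0 0 0 -0.002 0 0.16" --pt "0 0 0 0 -0.001 0 0.16"

```text
time: 9.77
tool_pos: [0.5512, 0.0219, -0.0074]
tcp_rot: [3.113, 0.398, -0.008]
wrist_force: [-6.3, -10.5, 3.5]
width: 0.16
grip_force: 6.4
```

Call:
drive_tool --pt "0 0 0 0 -0.001 0 0.16" --pt "0 0 0 0 -0.001 0 0.16"

```text
time: 9.93
tool_pos: [0.5508, 0.0234, -0.0074]
tcp_rot: [3.112, 0.398, -0.008]
wrist_force: [-5.3, -16.8, 1.1]
width: 0.164
grip_force: 8.5
```

```bash
python3 edge.py w12
```

```text
tcp fix [16.7 74.8 -5.2] z -0.00735870014494909 yaw 0.1996706100939953 [ -5.3 -16.8   1.1] 9.9333
score 0.91 [156.6, 198.6, 400.1, 303.1]
front edge x at ends [ 61.5 120.8  44.2] [60.8 31.  44.2] yaw -0.020270700903157267 x at mid 61.39312321332927 rms 0.2005297041114687
+y end [ 53.6 124.4  44.2]
-y end [53.7 27.2 44.2]
```

Call:
drive_tool --pt "0 0 0 0 -0.0015 0 0.16" --pt "0 0 0 0.001 -0.0015 0 0.16" --pt "0 0 0 0.001 -0.001 0 0.16" --pt "0 0 0 0 0 0 0.16"

```text
time: 10.37
tool_pos: [0.5507, 0.0234, -0.0073]
tcp_rot: [3.106, 0.401, -0.013]
wrist_force: [-9.3, -29.7, 7.1]
width: 0.158
grip_force: 16.3
```

```bash
python3 edge.py w13
```

```text
tcp fix [16.5 74.8 -5.1] z -0.0073208920216055184 yaw 0.313116615544664 [ -9.3 -29.7   7.1] 10.3667
score 0.65 [159.7, 199.5, 400.9, 302.0]
front edge x at ends [ 61.2 120.6  44.2] [61.3 30.9 44.2] yaw 0.11253395234992729 x at mid 61.49065879624487 rms 0.12031285885520054
+y end [ 53.7 124.5  44.2]
-y end [53.8 27.  44.2]
```

It's home: the y force climbs to about 30 N with no further motion. I'll unload y first, then x, then lift straight up out of the notch, which keeps clear of the gauge.

Call:
drive_tool --pt "0 0 0 0 0.002 0 0.16" --pt "0 0 0 0 0.002 0 0.16" --pt "0 0 0 -0.001 0.0015 0 0.16" --pt "0 0 0 0 0 0 0.16"

```text
time: 10.8
tool_pos: [0.5507, 0.0234, -0.0075]
tcp_rot: [3.115, 0.397, -0.012]
wrist_force: [-9.9, -7.6, 6.0]
width: 0.16
grip_force: 6.6
```

Call:
drive_tool --pt "0 0 0 -0.001 0.0015 0 0.16" --pt "0 0 0 -0.003 0.001 0 0.16" --pt "0 0 0 -0.003 0.001 0 0.16" --pt "0 0 0 -0.003 0 0 0.16" --pt "0 0 0 0 0 0 0.16"

```text
time: 11.22
tool_pos: [0.5458, 0.0193, -0.0065]
tcp_rot: [3.116, 0.397, 0.001]
wrist_force: [0.6, 0.8, 0.2]
width: 0.157
grip_force: 0.0
```

```bash
python3 edge.py w14
```

```text
tcp fix [10.7 72.  -4.4] z -0.006549140235264123 yaw 0.1293324980272407 [0.6 0.8 0.2] 11.2167
score 0.92 [150.2, 182.0, 394.9, 293.4]
front edge x at ends [ 61.2 120.3  44.2] [61.3 30.5 44.2] yaw 0.3058309118907478 x at mid 61.17507549058276 rms 0.2283202000562582
+y end [ 53.9 124.2  44.2]
-y end [54.  27.  44.2]
```

Free of contact, and the core has stayed put. I'll lift straight up.

Call:
drive_tool --pt "0 0 0 0 0.0015 -0.005 0.16" --pt "0 0 0 0 0 -0.015 0.16" --pt "0 0 0 0 0 -0.03 0.16" --pt "0 0 0 0 0 -0.035 0.16" --pt "0 0 0 0 0 -0.035 0.16" --pt "0 0 0 -0.02 0 -0.035 0.16" --pt "0 0 0 -0.03 0 -0.02 0.16" --pt "0 0 0 0 0 0 0.16"

```text
time: 11.98
tool_pos: [0.4982, 0.0046, 0.1747]
tcp_rot: [3.114, 0.397, 0.012]
wrist_force: [0.3, 0.4, -0.5]
width: 0.16
grip_force: 0.0
```

```bash
python3 edge.py w15; python3 - <<'E'
from look import *
from workcell import masks_of
import cv2
f=np.load("f.npy"); s,w=pickle.load(open("w15.pkl","rb")); 
pw=lambda P:projw(w,s["tool_pos"],s["tcp_rot"],P)
d=pickle.load(open("d0.pkl","rb"))
hom=f.copy(); hom[:3]=place(f,[[35,75,12]])[0]
from scipy.spatial import ConvexHull
out=[[25,-50],[25,50],[-25,50],[-25,20],[-7,20],[-7,-26],[-25,-26],[-25,-50]]
for n in("wrist","side","scene"):
    if n=="wrist": p,pr=w,pw
    else:
        p=read_camera(n); pr=lambda P,p=p:proj(p,P)
        m=masks_of(p,"plug_gauge");print("gauge",[(x["score"],x["bbox"]) for x in m[:2]])
    im=np.zeros((420,560),np.uint8)
    lo,hi=[pr(place(hom,[[*q,z] for q in out])) for z in(0,30)]
    cv2.fillPoly(im,[hi.round().astype(int)],1); 
    for i in range(8): cv2.fillPoly(im,[cv2.convexHull(np.array([lo[i],lo[i-1],hi[i],hi[i-1]]).round().astype(int))],1)
    h=cv2.cvtColor(p["color"],cv2.COLOR_RGB2HSV); k=((h[...,0]>12)&(h[...,0]<28)&(h[...,1]>110)&(h[...,2]>70)).astype(np.uint8)
    k&=cv2.dilate(im,np.ones((25,25),np.uint8))
    cy=lambda a:np.argwhere(a).mean(0).round(1)
    print(n,"IoU",(k&im).sum()/(k|im).sum(),k.sum(),im.sum(),"centroids",cy(k),cy(im))
E
```

```text
tcp fix [-39.   69.6 176.8] z 0.17466033426934421 yaw 0.1326344079549594 [ 0.3  0.4 -0.5] 11.9833
score 0.94 [217.5, 87.1, 329.5, 142.4]
front edge x at ends [ 61.2 118.9  44.2] [58.1 31.4 44.2] yaw -0.5720556700263112 x at mid 60.466722625882284 rms 0.5548028264025557
+y end [ 43.9 124.7  44.2]
-y end [43.7 25.7 44.2]
wrist IoU 0.8602822580645161 4309 4918 centroids [111.7 274.7] [112.7 274.5]
gauge [(0.48, [306.0, 209.9, 311.5, 228.0])]
side IoU 0.6017094017094017 352 585 centroids [216.5 269.8] [220.5 270.4]
gauge [(0.65, [297.9, 208.9, 307.8, 228.6])]
scene IoU 0.47048138056312444 520 1099 centroids [242.1 268.5] [247.4 268.5]
```

```bash
python3 -c "
from workcell import workorder
print(workorder.finish_job())"
```

```text
the job is handed in; nothing more can be done
None
```

The core is in the corner pocket, flush against the rail and end stop to within about 1 mm on the wrist camera. I pushed it flat against the rail at y ≈ -49 mm first, then slid it home, and handed the job in at about 12 s with the fingers clear.

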